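# Load the sample shaker and jog it

## Task

Draw the shaker's carriage fully out by its black post, stand every green-lidded sample tin upright in the blue crate, one to a cell, and push the carriage fully home under the hold-down bar. Then tilt the jog lever well over towards the blue mark, hold it there for about a second and let it spring back upright, never tilting it towards red. Leave the cup and the bottle where they stand.

Things in the scene. Friction and masses are not known exactly. Their poses are not given: they have to be found in the camera images.
- tin1: sample tin, if present: aluminium cylinder with green lid, 46 mm diameter, 66 mm tall, 80-170 g, bottom-heavy, loose, starts upright on the counter to the robot's left; origin at the centre of its underside, z along its axis. None if this tin is absent (3 to 5 are present).
- tin2: sample tin, if present: aluminium cylinder with green lid, 46 mm diameter, 66 mm tall, 80-170 g, bottom-heavy, loose, starts upright on the counter to the robot's left; origin at the centre of its underside, z along its axis. None if this tin is absent (3 to 5 are present).
- tin3: sample tin, if present: aluminium cylinder with green lid, 46 mm diameter, 66 mm tall, 80-170 g, bottom-heavy, loose, starts upright on the counter to the robot's left; origin at the centre of its underside, z along its axis. None if this tin is absent (3 to 5 are present).
- tin4: sample tin, if present: aluminium cylinder with green lid, 46 mm diameter, 66 mm tall, 80-170 g, bottom-heavy, loose, starts upright on the counter to the robot's left; origin at the centre of its underside, z along its axis. None if this tin is absent (3 to 5 are present).
- tin5: sample tin, if present: aluminium cylinder with green lid, 46 mm diameter, 66 mm tall, 80-170 g, bottom-heavy, loose, starts upright on the counter to the robot's left; origin at the centre of its underside, z along its axis. None if this tin is absent (3 to 5 are present).
- shaker: grey sample shaker fixed on the counter, turned up to 7 degrees; origin on the counter under the middle of the hold-down bar, x axis away from the robot, y to the left. The steel hold-down bar (22 mm wide along x, underside 124 and top 132 mm above the counter) spans it along y at x = 0, on posts at y = +-173 mm. Its base is 18 mm high, x from -195 to 75 mm.
- carriage (a joint): sliding carriage of the shaker that carries the blue crate: 0 = pushed fully home (crate under the bar), 0.11 m = drawn fully out towards the robot (-x of the shaker), with stops at both ends. Starts between 0 and 0.03. Friction about 3 N; it stays where it is left.
- crate (a point): centre of the blue crate's inner floor, 30 mm above the counter; moves with the carriage, axes parallel to the shaker's. Crate 64 (x) by 294 (y) mm; walls and dividers 4 mm thick, 30 mm high above this floor. Five cells in a row, centres at y = -116, -58, 0, 58, 116 mm, x = 0, each 56 (x) by 54 (y) mm inside. A tin in a cell has its origin at this height.
- pull (a point): top of the carriage's black upright pull post, in front of the crate's middle (58 mm towards the robot from the crate's centre), 110 mm above the counter; post 14 mm in diameter, 72 mm tall, free all round above a low bracket; moves with the carriage.
- jogbox: grey control box fixed on the counter to the robot's right, 90 (x) by 120 (y) by 55 mm high; origin at the centre of its underside; y axis points to the blue mark, -y to the red mark; x axis away from the robot. Near or far place on the right, turned up to 23 degrees; a small white weighing scale stands at the other place.
- jog (a joint): spring-centred jog lever, rad: 0 upright, positive tilted to the blue mark, negative to the red, stops at +-0.6. Spring 0.7 N m/rad (6 N at the knob at 0.5 rad); springs back to 0 when let go, without overshoot. It turns about the box's x axis, 55 mm above the counter over the box's centre; a red needle on the box's front follows it.
- jog_knob (a point): centre of the black ball knob (24 mm diameter) at the lever's end, 62 mm from its pivot, 117 mm above the counter when upright; the stick below is 10 mm thick.
- blue_mark (a point): centre of the blue plate on top of the control box, 44 mm from the lever's pivot in the box's +y.
- cup: green plastic cup, bystander, 68 mm across, 100 mm tall; origin at the centre of its underside.
- dispenser: white bottle, bystander, 56 mm across, 160 mm tall; origin at the centre of its underside.
Not all that is in view belongs to the job. What is shaped like the tin5 but orange or pink is not meant.

How it is judged:
By the outcome, as a careful person would: the job done as asked, in the order asked, and still so for the second after the job is handed in, with the robot touching nothing.
Of tin1, tin2, tin3, tin4, tin5 only 3 to 5 are there at a start; the rules pass over those that are not, and their reading is None.
At some moment in a run one of tin1, tin2, tin3, tin4, tin5 may be knocked a few centimetres aside while the robot is not near it.
It also fails if it takes over 210 s, if anything falls off the work surface, if the arm or the gripper's body presses on something with over 40 N, if the wrist force passes 120 N, or if a joint passes its speed limit or range.

## Robot

A 6-joint arm with a two-finger parallel gripper is mounted at the origin on the work surface. World frame = base frame: x ahead of the robot, y to its left, z up, the work surface at z = 0. Lengths are in mm, angles in degrees, forces in N, time in s.
With the tool pointing down it reaches from about 350 to 850 mm from the base axis. Payload 8.1 kg.
Tool frame: the origin (TCP) lies between the finger pads; the fingertips stand r.nose_length ahead of it and the grasp point (between the pads) lies 3 mm ahead of it (r.nose_length is the distance from the TCP to the fingertips, in mm); x points along the fingers, y is the direction in which the jaws open and shut, and the axes are right-handed (so a half turn about x gives the same grasp; the last joint's range is limited). The gripper opens to 85 mm and grips with 20 to 120 N. Pads are 22 mm wide; open, the fingers measure 114 mm over their backs; the gripper's body (76 mm by 85 mm) begins 54 mm behind the grasp point. The pads swing forward as they close: fully open they stand 13 mm farther back than shut.
Start: joints at [61.914, 7.471, 85.268, -0, 87.261, -4.893], TCP at [236.281, 551.522, 253.292] pointing down, gripper open.
Joint ranges: [-169.43, 169.43], [-51.17, 129.36], [1.28, 143.12], [-76.62, 256.62], [0, 156.53], [-152.29, 152.29]. Speed limits (degrees/s): [136.94, 136.94, 159.86, 180, 180, 180].

## Interface

Orientations are given as [roll, pitch, yaw] about the fixed x, y, z axes, in that order (R = Rz(yaw) Ry(pitch) Rx(roll)).
In Python, from bench import sense, optics, order, r gives the robot as it stands.
- The arm moves only by the tool carry_out, never from a script. Its argument "commands" is one flat list of numbers, 7 for each row, row after row: the shift along the tool's x, y, z in m, then the turn, a rotation vector about the tool's x, y, z in degrees, then the closure, from -1 (fully open) to 1 (shut), so that 0 is half open. A call has 1 to 12 rows; each row is the pose to reach, as a shift and turn from the pose measured when the call began, along the tool's axes at that moment; what a row does not reach only later rows make up. A row lasts 1/8 s, in which the tool goes at most 62.5 mm and 10.7 degrees, less where a joint would pass 70% of its speed; a pose out of reach is approached as far as the arm can. A call with a gripper value outside its range is refused whole. The fingers move at their own pace and stop on an object; "grip_force" is the grip in N (left out, the last holds). Time passes only in rows, so rows that repeat a pose let the fingers close. It gives the time, the measured TCP pose, the force and the opening at its end, in the units of the state.
- sense(): the state, without advancing time (a new reading comes with each control period).
- optics.snapshot(name): name is "side" or "top"; returns (picture, depth): 420x560x3 uint8, red, green, blue; 420x560 float32, mm along the optical axis (not along the pixel's ray), 0 where there is no reading.
- optics.calibration(name): a dict with "mtx" (3x3 intrinsics, pixels), "extrinsics" (4x4, takes a point from camera to world coordinates). Camera axes: x right, y up, looking along -z (the intrinsics and any distortion apply to the point x, -y, -z); pixel columns grow to the right and rows downward; lengths in mm; the calibration is good to about 2 mm. A picture is of the moment at which its call begins. calibration takes no time and is no camera call.
- order.hand_in(): hands the job in, once; it reports no verdict.
The state is a dict: "time": time; "joint_pos": joint angles; "qd": joint speeds; "joint_efforts": joint torques, N m; "tool_pos": TCP position; "tcp_rot": TCP orientation; "ft_force": force on the tool from outside, world axes, zero at the start; "wrist_torque": the same for the moment, N m; "finger_gap": finger opening in mm.
Only numpy, scipy, OpenCV 4.12 (cv2) and the standard library are available. Lean on these libraries where they do the work, as an engineer would, in place of code of your own. Each camera call takes 0.05 s, during which the arm holds its last target. There are 200 camera calls.

## Working session

There is one attempt and no reset: what is moved stays moved. The work goes in short steps, Python scripts to look and compute and a tool call to move; the robot and the scene stay as the last step left them, time stands still between calls to the robot, and variables do not carry over. Pictures are saved under pics/ and viewed, about 12 in all and at most 16, crops included, and the job is handed in when it is done.

Besides the shell and the picture viewer there is one more tool, called after "Call:" in YAML: its name, and indented under it one key for each argument. carry_out: Moves the arm, as the interface text tells. Its arguments: {"type":"object","properties":{"commands":{"type":"array","items":{"type":"number"}},"grip_force":{"type":"number"}},"required":["commands"]}

```bash
ls; mkdir -p pics
python3 - <<'E'
from bench import sense, optics, order, r
import cv2,numpy as np
print(sense(), r.nose_length)
for n in("side","top"):
    p,d=optics.snapshot(n); cv2.imwrite(f"pics/{n}0.png",p[:,:,::-1]); np.savez(f"{n}0.npz",p=p,d=d)
    c=optics.calibration(n); print(n,np.round(c["mtx"],1).tolist(),np.round(c["extrinsics"],3).tolist(),c.keys())
E
```

```text
pics
{'time': 0.0, 'joint_pos': array([ 6.19150958e+01,  7.51528883e+00,  8.53280992e+01, -7.15306651e-04,
        8.72621149e+01, -4.89094372e+00]), 'qd': array([-0.10346206, -0.02623962, -0.04088543,  0.12386668, -0.00873665,
       -0.00634654]), 'joint_efforts': array([-2.47717173e-03, -5.69383121e+01, -5.00563788e+01, -5.05145272e-04,
        1.44524756e-02,  2.69392572e-06]), 'tool_pos': array([236.03219205, 551.07619322, 252.25382476]), 'tcp_rot': array([ -94.50296398,   89.89449467, -117.69688964]), 'ft_force': array([0.29782016, 0.31287839, 0.12978533]), 'wrist_torque': array([-0.02628074, -0.00785992, -0.02468008]), 'finger_gap': 85.24340991745635} 22.0
side [[472.6, 0.0, 278.8], [0.0, 472.6, 214.9], [0.0, 0.0, 1.0]] [[0.777, 0.483, -0.403, 67.256], [-0.629, 0.614, -0.476, -478.743], [0.017, 0.624, 0.781, 965.983], [0.0, 0.0, 0.0, 1.0]] dict_keys(['mtx', 'extrinsics'])
top [[414.2, 0.0, 278.2], [0.0, 414.2, 207.3], [0.0, 0.0, 1.0]] [[-0.012, 0.996, -0.094, 412.491], [-1.0, -0.012, -0.001, 57.286], [-0.002, 0.094, 0.996, 1258.764], [0.0, 0.0, 0.0, 1.0]] dict_keys(['mtx', 'extrinsics'])
```

View pics/top0.png

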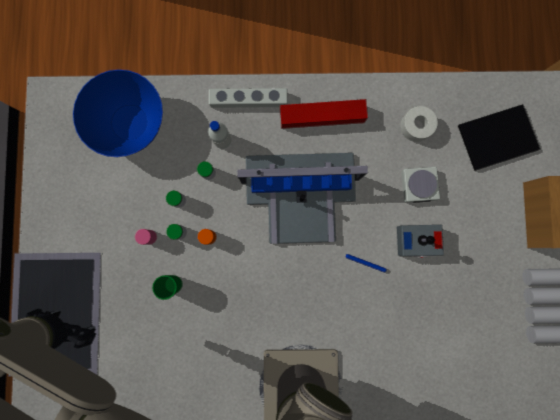

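View pics/side0.png

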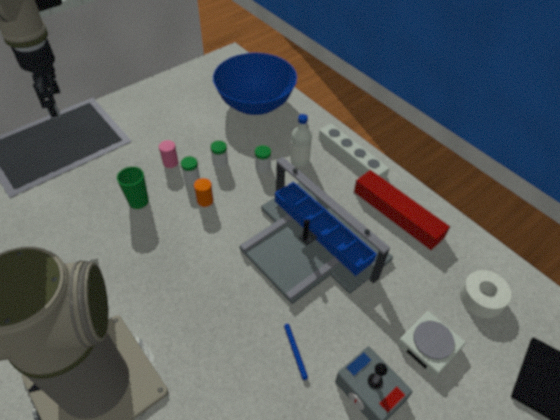

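The top view shows three green lids, at (205,169), (174,198) and (175,231). The similar shapes are pink (145,236) and orange (206,236), which are decoys, and the cup at (167,287), which is wide and open. The crate is under the bar around (302,183), and the jog box is at (421,240) with blue on the left and red on the right. The scale is at the far place. Next I'll measure these.

```bash
cat > h.py <<'E'
import numpy as np, cv2
from scipy.spatial.transform import Rotation as R
from bench import sense, optics, order, r
def ray(n,u,v,z):
    c=optics.calibration(n); K=c["mtx"]; E=c["extrinsics"]
    d=E[:3,:3]@np.array([(u-K[0,2])/K[0,0],-(v-K[1,2])/K[1,1],-1]); o=E[:3,3]
    return o+d*(z-o[2])/d[2]
def cloud(n,d):
    c=optics.calibration(n); K=c["mtx"]; E=c["extrinsics"]
    v,u=np.mgrid[:d.shape[0],:d.shape[1]]
    P=np.stack([(u-K[0,2])/K[0,0]*d,-(v-K[1,2])/K[1,1]*d,-d],-1)
    return P@E[:3,:3].T+E[:3,3]
def snap(n): return optics.snapshot(n)
def blobs(p,lo,hi,amin=20):
    hsv=cv2.cvtColor(p,cv2.COLOR_RGB2HSV); m=cv2.inRange(hsv,np.array(lo),np.array(hi))
    k,l,s,c=cv2.connectedComponentsWithStats(m)
    return [(c[i],s[i],l==i) for i in range(1,k) if s[i,4]>=amin]
GREEN=((45,120,50),(85,255,255)); BLUE=((105,140,40),(130,255,255)); RED=((0,170,90),(6,255,255))
def go(*wps):
    """wps: (x,y,z,yaw) world; tool down, jaws (tool y) along yaw deg. prints tool-frame shift(m)+rotvec(deg)"""
    s=sense(); R0=R.from_euler('xyz',s['tcp_rot'],degrees=True); p0=s['tool_pos']
    print('t',round(s['time'],2),'pos',p0.round(1),'gap',round(s['finger_gap'],1),'q6',s['joint_pos'][[0,5]].round(0),'F',s['ft_force'].round(1))
    for w in wps:
        best=None
        for a in (w[3],w[3]+180):
            y=np.array([np.cos(np.radians(a)),np.sin(np.radians(a)),0]); x=np.array([0,0,-1.])
            Rt=R.from_matrix(np.stack([x,y,np.cross(x,y)],1)); rv=(R0.inv()*Rt).as_rotvec(degrees=True)
            if best is None or np.linalg.norm(rv)<np.linalg.norm(best): best=rv
        t=R0.inv().apply(np.array(w[:3])-p0)/1000
        print(w,'->',t.round(4).tolist(),best.round(1).tolist())
E
python3 - <<'E'
from h import *
for n in("side","top"):
    f=np.load(n+"0.npz"); p,d=f['p'],f['d']; C=cloud(n,d)
    for nm,rg,z in(("green",GREEN,66),("blue",BLUE,60),("red",RED,55)):
        for c,s,m in blobs(p,*rg):
            q=C[m&(d>0)]
            print(n,nm,c.round(1),s.tolist(),ray(n,*c,z).round(0)[:2],'cloud',np.median(q,0).round(0) if len(q) else None)
f=np.load("top0.npz");p,d=f['p'],f['d'];C=cloud("top",d)
# bar top and crate geometry
for nm,lo,hi,box in(("bar",126,140,(140,200,225,380)),("jogtop",45,62,(215,265,385,460)),("knob",90,135,(215,265,385,460)),("post",95,118,(185,215,280,330))):
    a,b,c_,e=box; S=C[a:b,c_:e]; m=(S[...,2]>lo)&(S[...,2]<hi)
    q=S[m]
    if len(q)>3: print(nm,len(q),q.mean(0).round(1),q.min(0).round(0),q.max(0).round(0), np.degrees(np.array(cv2.minAreaRect(q[:,:2].astype(np.float32))[2]*np.pi/180)),cv2.minAreaRect(q[:,:2].astype(np.float32)))
im=np.vstack([cv2.resize(p[140:260,130:330],None,fx=3,fy=3,interpolation=cv2.INTER_CUBIC)]);cv2.imwrite("pics/c1.png",im[:,:,::-1])
E
```

```text
side green [218.3 147.1] [211, 141, 15, 13, 148] [550. 357.] cloud [551. 359.  65.]
side green [262.4 151.7] [255, 146, 16, 13, 163] [635. 269.] cloud [635. 269.  66.]
side green [188.8 163.2] [181, 157, 16, 13, 165] [454. 354.] cloud [454. 355.  65.]
side green [133.3 186.4] [118, 168, 30, 40, 849] [299. 370.] cloud [299. 358.  70.]
side blue [457.3  66.9] [255, 0, 305, 202, 30361] [1393.  195.] cloud [1957.  423. -359.]
side blue [254.6  82.1] [214, 54, 82, 60, 3776] [812. 538.] cloud [827. 566.  54.]
side blue [302.4 118.4] [299, 115, 8, 8, 58] [817. 312.] cloud [736. 227. 158.]
side blue [325.6 228.1] [275, 183, 101, 92, 3194] [597. -28.] cloud [611. -23.  40.]
side blue [295.7 351.9] [285, 324, 22, 55, 261] [ 341. -219.] cloud [ 354. -207.   14.]
side blue [358.3 363.7] [348, 354, 22, 21, 230] [ 422. -314.] cloud [ 423. -314.   57.]
side red [403.  204.6] [357, 171, 91, 68, 1647] [805. -92.] cloud [809. -90.  50.]
side red [393.5 397.7] [385, 388, 19, 22, 204] [ 429. -402.] cloud [ 428. -402.   57.]
top green [204.5 168.7] [197, 161, 16, 16, 184] [641. 273.] cloud [640. 274.  65
[... 896 characters left out ...]
140.] 1.1462804079055788 ((617.9885864257812, -9.711944580078125), (22.979839324951172, 356.97979736328125), 1.1462804079055786)
jogtop 1223 [ 425.5 -354.8   54.6] [ 377. -418.   45.] [ 470. -296.   62.] 89.28907775878906 ((423.2500305175781, -356.8649597167969), (122.17105865478516, 93.007568359375), 89.28907775878906)
knob 64 [ 425.5 -355.6  123.1] [ 414. -369.   93.] [ 436. -346.  131.] 40.665557861328125 ((425.5041809082031, -356.34063720703125), (22.450199127197266, 19.823360443115234), 40.665557861328125)
post 21 [548.8 -10.  107.9] [543. -17.  98.] [555.  -5. 112.] 85.56517028808594 ((548.6417236328125, -10.779806137084961), (11.475118637084961, 11.429901123046875), 85.56517028808594)
```

View pics/c1.png

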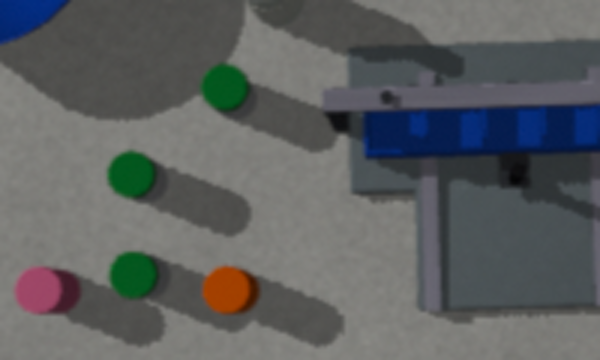

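The crop confirms three green-lidded tins. Pink (lower left) and orange (right) are decoys. Every height matches what it should be (lids 65, bar 131, box 55). Next I'll go to the black post, top view about (549,-10), corrected to about (547,-12) by averaging the two cameras' bias.

```bash
python3 -c "
from h import *
go((380,280,250,90),(547,-12,200,91),(547,-12,93,91))"
```

```text
t 0.1 pos [236.  551.1 252.3] gap 85.3 q6 [62. -5.] F [-0.4  0.2  0.1]
(380, 280, 250, 90) -> [0.0026, -0.1925, 0.2391] [-23.2, -0.0, 0.1]
(547, -12, 200, 91) -> [0.0529, -0.3951, 0.5076] [-24.2, -0.0, 0.1]
(547, -12, 93, 91) -> [0.1599, -0.3949, 0.5076] [-24.2, -0.0, 0.1]
```

Call:
carry_out:
  commands: [0.053,-0.395,0.508,-24.2,0,0.1,-1,0.053,-0.395,0.508,-24.2,0,0.1,-1,0.053,-0.395,0.508,-24.2,0,0.1,-1,0.053,-0.395,0.508,-24.2,0,0.1,-1,0.053,-0.395,0.508,-24.2,0,0.1,-1,0.053,-0.395,0.508,-24.2,0,0.1,-1,0.053,-0.395,0.508,-24.2,0,0.1,-1,0.053,-0.395,0.508,-24.2,0,0.1,-1,0.053,-0.395,0.508,-24.2,0,0.1,-1,0.053,-0.395,0.508,-24.2,0,0.1,-1,0.053,-0.395,0.508,-24.2,0,0.1,-1,0.053,-0.395,0.508,-24.2,0,0.1,-1]

```text
time: 1.6
tool_pos: [547.4, -13.9, 199.0]
tcp_rot: [172.9, 89.9, 173.8]
ft_force: [-0.4, 0.4, 0.0]
finger_gap: 85.4
```

```bash
python3 -c "
from h import *
go((547,-12,200,91),(547,-12,93,91))"
```

```text
t 1.6 pos [547.4 -13.9 199. ] gap 85.4 q6 [ -7. -98.] F [-0.4  0.4  0. ]
(547, -12, 200, 91) -> [-0.001, 0.0019, -0.0004] [-0.2, -0.1, -0.0]
(547, -12, 93, 91) -> [0.106, 0.0019, -0.0002] [-0.2, -0.1, -0.0]
```

Call:
carry_out:
  commands: [0.053,0.002,0,0,0,0,-1,0.106,0.002,0,0,0,0,-1,0.106,0.002,0,0,0,0,-1,0.106,0.002,0,0,0,0,0.3,0.106,0.002,0,0,0,0,1,0.106,0.002,0,0,0,0,1,0.106,0.002,0,0,0,0,1,0.106,0.002,0,0,0,0,1,0.106,0.002,0,0,0,0,1]
  grip_force: 40

```text
time: 2.72
tool_pos: [548.1, -8.6, 94.8]
tcp_rot: [86.2, 89.7, 87.1]
ft_force: [-2.4, 17.6, 9.4]
finger_gap: 13.0
```

Call:
carry_out:
  commands: [0,0.001,-0.015,0,0,0,1,0,0.001,-0.03,0,0,0,1,0,0.001,-0.045,0,0,0,1,0,0,-0.06,0,0,0,1,0,0,-0.075,0,0,0,1,0,0,-0.088,0,0,0,1,0,0,-0.094,0,0,0,1,0,0,-0.094,0,0,0,1]

```text
time: 3.72
tool_pos: [453.4, -10.3, 94.8]
tcp_rot: [101.1, 89.7, 101.9]
ft_force: [-3.0, -3.0, -0.5]
finger_gap: 12.9
```

Call:
carry_out:
  commands: [0,0,-0.004,0,0,0,1,0,0,-0.008,0,0,0,1,0,0,-0.01,0,0,0,1,0,0,-0.01,0,0,0,1]

```text
time: 4.22
tool_pos: [447.9, -10.4, 95.0]
tcp_rot: [24.2, 89.4, 25.1]
ft_force: [34.2, -0.4, -33.8]
finger_gap: 13.2
```

The carriage hit its stop (34 N, about 100 mm of travel). I'll release, rise and clear the view.

Call:
carry_out:
  commands: [0,0,0.004,0,0,0,1,0,0,0.004,0,0,0,-1,0,0,0.004,0,0,0,-1,0,0,0.004,0,0,0,-1,-0.055,0,0.004,0,0,0,-1,-0.12,0,0.004,0,0,0,-1,-0.12,0.06,0.02,0,0,0,-1,-0.12,0.12,0.04,0,0,0,-1,-0.12,0.18,0.06,0,0,0,-1,-0.12,0.22,0.08,0,0,0,-1,-0.12,0.22,0.08,0,0,0,-1]

```text
time: 5.6
tool_pos: [523.5, 212.9, 216.3]
tcp_rot: [28.0, 89.4, 29.1]
ft_force: [-1.1, -0.9, -0.2]
finger_gap: 85.5
```

```bash
cat > m.py <<'E'
from h import *
import sys
k=sys.argv[1]
for n in("side","top"):
    p,d=snap(n); np.savez(f"{n}{k}.npz",p=p,d=d); cv2.imwrite(f"pics/{n}{k}.png",p[:,:,::-1]); C=cloud(n,d)
    for c,s,m in blobs(p,*GREEN):
        if s[4]<260: print(n,"green",c.round(1),s[4],ray(n,*c,66).round(0)[:2],np.median(C[m&(d>0)],0).round(0))
    for c,s,m in blobs(p,*BLUE,amin=300):
        q=C[m&(d>0)]; q=q[(q[:,2]>20)&(q[:,2]<75)&(abs(q[:,1])<260)&(q[:,0]<700)]
        if len(q)>100:
            t=q[(q[:,2]>54)&(q[:,2]<66)]; f=q[q[:,2]<36]
            print(n,"crate rim",len(t),cv2.minAreaRect(t[:,:2].astype(np.float32)))
            print(np.percentile(t,[1,99],axis=0).round(0).tolist())
go((640,273,200,91))
E
python3 m.py 1
```

```text
side green [218.2 147.1] 153 [550. 357.] [551. 358.  65.]
side green [262.3 151.6] 167 [635. 269.] [635. 269.  65.]
side green [188.8 163.2] 165 [454. 354.] [454. 355.  66.]
side crate rim 765 ((509.7763671875, -10.468719482421875), (67.06476593017578, 293.0025939941406), 1.0179376602172852)
[[476.0, -156.0, 54.0], [544.0, 134.0, 64.0]]
top green [159.4 289. ] 60 [296. 399.] [292. 391.  98.]
top crate rim 424 ((512.2794189453125, -10.820632934570312), (64.58720397949219, 292.83642578125), 1.0053460597991943)
[[479.0, -156.0, 54.0], [545.0, 135.0, 64.0]]
t 5.7 pos [523.  210.2 216.5] gap 85.5 q6 [ 17. -74.] F [ 0.4 -0.3 -0.1]
(640, 273, 200, 91) -> [0.0178, 0.0608, 0.1178] [-0.1, 0.5, -0.2]
```

View pics/top1.png

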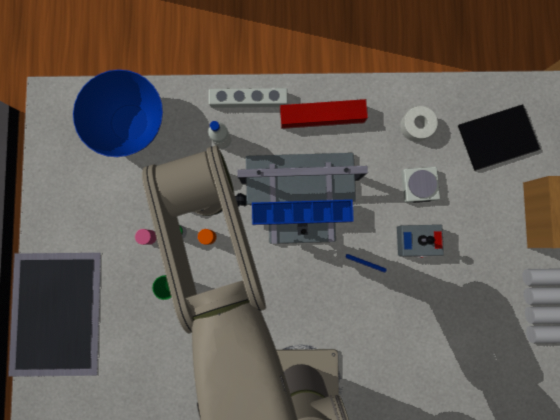

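The arm is over the tins, but the crate at (302,212) is visible and drawn out beyond the bar. The x estimates disagree by a few mm (rim 510–512, post+58 about 507), so I'll do one finer measurement by edges.

Run:
```python
from h import *
for n in("side","top"):
    f=np.load(n+"1.npz"); p,d=f['p'],f['d']; C=cloud(n,d)
    for c,s,m in blobs(p,*BLUE,amin=800):
        q=C[m&(d>0)]
        if not (400<np.median(q[:,0])<600 and abs(np.median(q[:,1]))<60): continue
        v,u=np.nonzero(m); W=np.array([ray(n,a,b,60) for a,b in zip(u,v)])[:,:2]
        a=np.radians(1.05); ex=np.array([np.cos(a),np.sin(a)]); ey=np.array([-ex[1],ex[0]])
        X=W@ex;Y=W@ey
        far=[X[abs(Y-t)<6].max() for t in range(-140,120,12)]; near=[X[abs(Y-t)<6].min() for t in range(-140,120,12)]
        print(n,c,"far med",np.median(far),"near med",np.median(near),"Y ends",[Y[abs(X-t)<4].min().round(1) for t in(490,505,520)],[Y[abs(X-t)<4].max().round(1) for t in(490,505,520)])
    # post: points z 95..118 near (450,-11)
    g=(abs(C[...,0]-450)<25)&(abs(C[...,1]+11)<22)&(C[...,2]>98)&(C[...,2]<118)&(d>0)
    v,u=np.nonzero(g); print("post",g.sum(),C[g].mean(0).round(1),ray(n,u.mean(),v.mean(),110).round(1))
p=np.load("side1.npz")['p']; cv2.imwrite("pics/c2.png",cv2.resize(p[170:330,220:420],None,fx=4,fy=3.7,interpolation=cv2.INTER_CUBIC)[:,:,::-1])
```

```text
Traceback (most recent call last):
  File "h.py", line 5, in ray
    c=optics.calibration(n); K=c["mtx"]; E=c["extrinsics"]
ValueError: time passes only in moves, steps and waits
```

```bash
sed -i 's/c=optics.calibration(n)/c=cal(n)/; s/^def ray/import functools\ncal=functools.cache(lambda n: optics.calibration(n))\ndef ray/' h.py
cat > e.py <<'E'
from h import *
import sys
k=sys.argv[1]
for n in("side","top"):
    f=np.load(n+k+".npz"); p,d=f['p'],f['d']; C=cloud(n,d)
    for c,s,m in blobs(p,*BLUE,amin=800):
        q=C[m&(d>0)]
        if not (400<np.median(q[:,0])<640 and abs(np.median(q[:,1]))<60): continue
        v,u=np.nonzero(m); W=np.array([ray(n,a,b,60) for a,b in zip(u,v)])[:,:2]
        a=np.radians(1.05); ex=np.array([np.cos(a),np.sin(a)]); ey=np.array([-ex[1],ex[0]])
        X=W@ex;Y=W@ey
        far=[X[abs(Y-t)<6].max() for t in range(-140,110,12)]; near=[X[abs(Y-t)<6].min() for t in range(-140,110,12)]
        print(n,c,"far med",np.median(far),"near med",np.median(near),"Y ends",[Y[abs(X-t)<4].min().round(1) for t in(490,505,520)],[Y[abs(X-t)<4].max().round(1) for t in(490,505,520)])
    g=(abs(C[...,0]-450)<25)&(abs(C[...,1]+11)<22)&(C[...,2]>98)&(C[...,2]<118)&(d>0)
    v,u=np.nonzero(g); print("post",g.sum(),C[g].mean(0).round(1),ray(n,u.mean(),v.mean(),110).round(1))
E
python3 e.py 1
python3 - <<'E'
from h import *
p=np.load("side1.npz")['p']; cv2.imwrite("pics/c2.png",cv2.resize(p[170:330,220:420],None,fx=4,fy=3.7,interpolation=cv2.INTER_CUBIC)[:,:,::-1])
E
```

```text
side [296.65553914 248.78759232] far med 540.8735664597153 near med 465.59032922732473 Y ends [np.float64(-175.4), np.float64(-175.2), np.float64(-175.4)] [np.float64(124.5), np.float64(123.3), np.float64(123.0)]
post 43 [450.8 -12.2 107.3] [449.6 -13.6 110. ]
top [302.34417582 211.56307692] far med 543.5169044077479 near med 479.8383805924365 Y ends [np.float64(-163.9), np.float64(-164.5), np.float64(-165.4)] [np.float64(123.4), np.float64(125.9), np.float64(125.6)]
post 21 [453.9 -12.  109.3] [453.9 -12.  110. ]
```

View pics/c2.png

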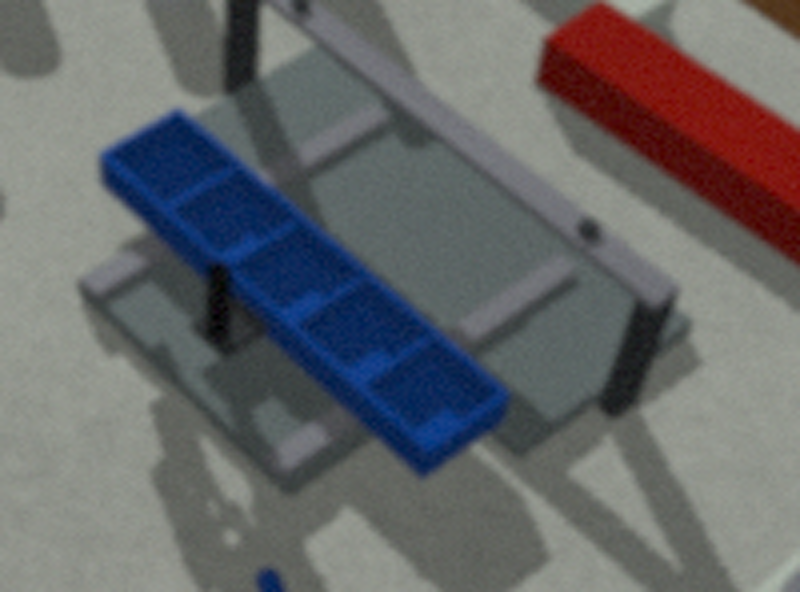

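The crate is clearly out. Its centre is about (510,-10) from far edge −32 and post+58, averaged over both views. Cell targets are (508,106), (510,-10) and (512,-126). Now tin A.

```bash
python3 -c "
from h import *
go((637,271.5,150,91),(637,271.5,56,91))"
```

```text
t 5.7 pos [523.  210.2 216.5] gap 85.5 q6 [ 17. -74.] F [ 0.4 -0.3 -0.1]
(637, 271.5, 150, 91) -> [0.0678, 0.0591, 0.1143] [-0.1, 0.5, -0.2]
(637, 271.5, 56, 91) -> [0.1618, 0.0587, 0.1134] [-0.1, 0.5, -0.2]
```

Call:
carry_out:
  commands: [0.034,0.03,0.057,-0.1,0.5,-0.2,-1,0.068,0.059,0.114,-0.1,0.5,-0.2,-1,0.068,0.059,0.114,-0.1,0.5,-0.2,-1,0.11,0.059,0.114,-0.1,0.5,-0.2,-1,0.145,0.059,0.113,-0.1,0.5,-0.2,-1,0.162,0.059,0.113,-0.1,0.5,-0.2,-1,0.162,0.059,0.113,-0.1,0.5,-0.2,-1,0.162,0.059,0.113,-0.1,0.5,-0.2,1,0.162,0.059,0.113,-0.1,0.5,-0.2,1,0.162,0.059,0.113,-0.1,0.5,-0.2,1,0.162,0.059,0.113,-0.1,0.5,-0.2,1]
  grip_force: 35

```text
time: 7.08
tool_pos: [637.9, 272.3, 58.1]
tcp_rot: [21.5, 89.8, 22.5]
ft_force: [-0.9, -0.2, 6.1]
finger_gap: 45.0
```

```bash
python3 -c "
from h import *
go((637,271.5,150,91),(512,-126,150,91),(512,-126,86,91))"
```

```text
t 7.08 pos [637.9 272.3  58.1] gap 45.0 q6 [ 19. -72.] F [-0.9 -0.2  6.1]
(637, 271.5, 150, 91) -> [-0.0919, -0.0006, -0.0006] [0.0, 0.2, -0.1]
(512, -126, 150, 91) -> [-0.093, -0.3958, -0.1327] [0.0, 0.2, -0.1]
(512, -126, 86, 91) -> [-0.029, -0.3959, -0.133] [0.0, 0.2, -0.1]
```

Call:
carry_out:
  commands: [-0.06,0,0,0,0.2,0,1,-0.12,0,-0.04,0,0.2,0,1,-0.14,-0.02,-0.09,0,0.2,0,1,-0.14,-0.08,-0.133,0,0.2,0,1,-0.14,-0.14,-0.133,0,0.2,0,1,-0.14,-0.2,-0.133,0,0.2,0,1,-0.14,-0.26,-0.133,0,0.2,0,1,-0.14,-0.32,-0.133,0,0.2,0,1,-0.14,-0.37,-0.133,0,0.2,0,1,-0.12,-0.396,-0.133,0,0.2,0,1,-0.1,-0.396,-0.133,0,0.2,0,1,-0.1,-0.396,-0.133,0,0.2,0,1]

```text
time: 8.57
tool_pos: [510.4, -126.1, 155.5]
tcp_rot: [131.2, 89.8, 132.2]
ft_force: [-0.4, 0.6, -0.2]
finger_gap: 45.0
```

```bash
python3 m.py 2; python3 -c "
from h import *
go((512,-126,92,91),(512,-126,88,91))
for n in('side','top'):
    p=np.load(n+'2.npz')['p']
    a,b=(200,300) if n=='side' else (190,320)
    cv2.imwrite('pics/c3%s.png'%n,cv2.resize(p[a-60:a+80,b-50:b+150],None,fx=2,fy=2)[:,:,::-1])
cv2.imwrite('pics/c3.png',np.hstack([cv2.imread('pics/c3side.png'),cv2.imread('pics/c3top.png')]))
"
```

```text
side green [328.8 250.5] 236 [556. -83.] [ 500. -127.  163.]
side crate rim 662 ((509.8257141113281, -10.519073486328125), (67.13520050048828, 292.3049621582031), 1.093457818031311)
[[476.0, -156.0, 54.0], [543.0, 134.0, 63.0]]
top green [173.5 197.8] 184 [556. 362.] [556. 361.  65.]
top green [174.1 231.2] 190 [459. 359.] [460. 359.  65.]
top green [167.8 285.9] 205 [304. 375.] [301. 382.  10.]
top crate rim 322 ((511.7207336425781, 14.142204284667969), (64.30540466308594, 242.63839721679688), 0.918967068195343)
[[479.0, -103.0, 54.0], [545.0, 135.0, 64.0]]
t 8.68 pos [ 511.9 -126.   157.7] gap 45.0 q6 [ -19. -111.] F [-0.1 -0.7 -0.4]
(640, 273, 200, 91) -> [-0.0416, 0.3966, 0.1355] [0.1, 0.1, -0.1]
t 8.68 pos [ 511.9 -126.   157.7] gap 45.0 q6 [ -19. -111.] F [-0.1 -0.7 -0.4]
(512, -126, 92, 91) -> [0.0657, -0.0001, 0.0001] [0.1, 0.1, -0.1]
(512, -126, 88, 91) -> [0.0697, -0.0001, 0.0] [0.1, 0.1, -0.1]
```

View pics/c3.png

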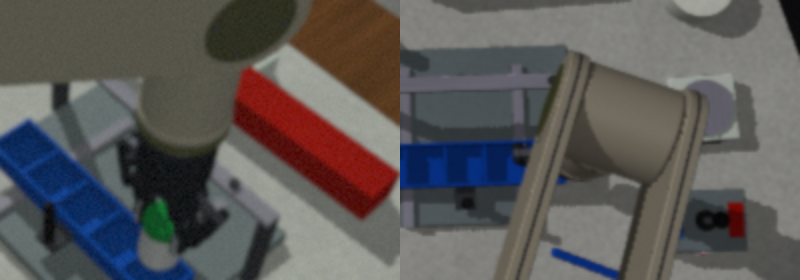

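The tin hangs upright over the right end cell, so I'm lowering it.

Call:
carry_out:
  commands: [0.04,0,0,0.1,0.1,0,1,0.05,0,0,0.1,0.1,0,1,0.058,0,0,0.1,0.1,0,1,0.064,0,0,0.1,0.1,0,1,0.069,0,0,0.1,0.1,0,1,0.07,0,0,0.1,0.1,0,1,0.07,0,0,0.1,0.1,0,1]

```text
time: 9.55
tool_pos: [512.2, -126.0, 88.2]
tcp_rot: [96.8, 89.9, 97.7]
ft_force: [-0.5, -0.2, 1.7]
finger_gap: 44.8
```

Call:
carry_out:
  commands: [0,0,0,0,0,0,0,0,0,0,0,0,0,-0.6,0,0,0,0,0,0,-0.6,-0.06,0,0,0,0,0,-0.6,-0.12,0.01,0,0,0,0,-1,-0.12,0.07,0,0,0,0,-1,-0.12,0.13,0,0,0,0,-1,-0.12,0.19,0,0,0,0,-1,-0.12,0.25,0.01,0,0,0,-1,-0.12,0.31,0.02,0,0,0,-1,-0.12,0.37,0.03,0,0,0,-1,-0.12,0.42,0.04,0,0,0,-1]

```text
time: 11.05
tool_pos: [545.1, 296.9, 208.8]
tcp_rot: [83.4, 89.9, 84.4]
ft_force: [0.7, -0.9, 0.0]
finger_gap: 85.3
```

```bash
python3 m.py 3; python3 -c "
from h import *
go((553.5,359.5,130,91),(553.5,359.5,56,91))"
```

```text
side green [218.2 147.1] 148 [551. 357.] [551. 358.  66.]
side green [188.8 163.2] 165 [454. 354.] [454. 355.  65.]
side crate rim 683 ((510.0699157714844, -10.451431274414062), (67.4689712524414, 292.640869140625), 1.2654945850372314)
[[476.0, -157.0, 54.0], [544.0, 134.0, 64.0]]
top green [343.8 209.1] 205 [ 517. -131.] [ 515. -126.   95.]
top green [174.1 231.2] 190 [459. 359.] [460. 360.  65.]
top crate rim 417 ((512.0478515625, -10.960586547851562), (64.36154174804688, 292.8860168457031), 0.9538989663124084)
[[480.0, -156.0, 54.0], [545.0, 135.0, 64.0]]
t 11.15 pos [544.8 299.3 208.2] gap 85.3 q6 [ 24. -67.] F [-0.1 -0.3 -0.4]
(640, 273, 200, 91) -> [0.008, -0.0283, 0.0947] [0.2, -0.0, -0.2]
t 11.15 pos [544.8 299.3 208.2] gap 85.3 q6 [ 24. -67.] F [-0.1 -0.3 -0.4]
(553.5, 359.5, 130, 91) -> [0.0783, 0.0598, 0.0101] [0.2, -0.0, -0.2]
(553.5, 359.5, 56, 91) -> [0.1523, 0.0596, 0.0101] [0.2, -0.0, -0.2]
```

Tin A's lid now reads z = 95 (30+66), so it is seated. Tin B next.

Call:
carry_out:
  commands: [0.02,0.06,0.01,0.2,0,-0.2,-1,0.06,0.06,0.01,0.2,0,-0.2,-1,0.09,0.06,0.01,0.2,0,-0.2,-1,0.12,0.06,0.01,0.2,0,-0.2,-1,0.14,0.06,0.01,0.2,0,-0.2,-1,0.151,0.06,0.01,0.2,0,-0.2,-1,0.151,0.06,0.01,0.2,0,-0.2,-1,0.151,0.06,0.01,0.2,0,-0.2,1,0.151,0.06,0.01,0.2,0,-0.2,1,0.151,0.06,0.01,0.2,0,-0.2,1,0.151,0.06,0.01,0.2,0,-0.2,1]

```text
time: 12.52
tool_pos: [554.3, 360.6, 59.0]
tcp_rot: [22.7, 89.9, 23.7]
ft_force: [-0.8, 1.6, 6.2]
finger_gap: 45.0
```

```bash
python3 -c "
from h import *
go((553,360,180,91),(510,-10,180,91))"
```

```text
t 12.53 pos [554.3 360.6  59. ] gap 45.0 q6 [ 29. -62.] F [-0.8  1.6  6.2]
(553, 360, 180, 91) -> [-0.121, -0.0005, -0.0011] [0.0, 0.1, -0.0]
(510, -10, 180, 91) -> [-0.1213, -0.3697, -0.0507] [0.0, 0.1, -0.0]
```

Call:
carry_out:
  commands: [-0.06,0,0,0,0.1,0,1,-0.12,-0.01,-0.02,0,0.1,0,1,-0.13,-0.07,-0.05,0,0.1,0,1,-0.13,-0.13,-0.05,0,0.1,0,1,-0.13,-0.19,-0.05,0,0.1,0,1,-0.13,-0.25,-0.05,0,0.1,0,1,-0.13,-0.31,-0.05,0,0.1,0,1,-0.13,-0.35,-0.051,0,0.1,0,1,-0.12,-0.37,-0.051,0,0.1,0,1,-0.1,-0.37,-0.051,0,0.1,0,1,-0.1,-0.37,-0.051,0,0.1,0,1]

```text
time: 13.9
tool_pos: [508.2, -10.5, 156.9]
tcp_rot: [162.4, 89.8, 163.4]
ft_force: [0.1, 0.7, -1.0]
finger_gap: 45.2
```

```bash
python3 -c "
from h import *
go((510,-10,92,91),(510,-10,89,91))"
```

```text
t 13.9 pos [508.2 -10.5 156.9] gap 45.2 q6 [ -7. -98.] F [ 0.1  0.7 -1. ]
(510, -10, 92, 91) -> [0.0649, 0.0004, 0.0021] [-0.0, -0.2, -0.1]
(510, -10, 89, 91) -> [0.0679, 0.0004, 0.0021] [-0.0, -0.2, -0.1]
```

Call:
carry_out:
  commands: [0.03,0,0.002,0,-0.2,0,1,0.042,0,0.002,0,-0.2,0,1,0.052,0,0.002,0,-0.2,0,1,0.06,0,0.002,0,-0.2,0,1,0.066,0,0.002,0,-0.2,0,1,0.068,0,0.002,0,-0.2,0,1,0.068,0,0.002,0,-0.2,0,1]

```text
time: 14.78
tool_pos: [510.2, -10.5, 89.3]
tcp_rot: [71.2, 89.9, 72.2]
ft_force: [0.5, 0.4, -1.9]
finger_gap: 44.7
```

Call:
carry_out:
  commands: [0.001,0,0,0,0,0,1,0.001,0,0,0,0,0,0,0.001,0,0,0,0,0,-0.6,0.001,0,0,0,0,0,-0.6,-0.06,0,0,0,0,0,-0.6,-0.12,0.01,0,0,0,0,-0.6,-0.12,0.07,0.02,0,0,0,-0.6,-0.12,0.13,0.02,0,0,0,-0.6,-0.12,0.19,0.02,0,0,0,-0.6,-0.12,0.25,0.02,0,0,0,-0.6,-0.12,0.3,0,0,0,0,-0.6,-0.12,0.3,0,0,0,0,-0.6]

```text
time: 16.27
tool_pos: [503.3, 292.7, 209.2]
tcp_rot: [106.7, 89.9, 108.0]
ft_force: [0.4, -0.0, 0.8]
finger_gap: 68.3
```

```bash
python3 m.py 4; python3 -c "
from h import *
go((457,357.5,130,91),(457,357.5,56,91))"
```

```text
side green [188.9 163.2] 166 [454. 354.] [455. 353.  65.]
side crate rim 578 ((510.1247253417969, -10.708541870117188), (67.01408386230469, 292.7898254394531), 1.2942636013031006)
[[476.0, -157.0, 54.0], [544.0, 134.0, 63.0]]
top green [343.9 208.9] 205 [ 518. -131.] [ 515. -127.   95.]
top green [302.9 210.3] 201 [515. -12.] [513. -11.  95.]
top green [173.9 231.2] 189 [459. 360.] [460. 359.  65.]
top green [170.1 284. ] 166 [309. 369.] [304. 382.   6.]
top crate rim 409 ((512.2939453125, -10.748992919921875), (64.6258544921875, 292.3897399902344), 0.819212794303894)
[[480.0, -156.0, 54.0], [545.0, 135.0, 64.0]]
t 16.38 pos [504.9 289.5 209.3] gap 68.3 q6 [ 25. -66.] F [ 0.3 -1.   0.2]
(640, 273, 200, 91) -> [0.0093, -0.019, 0.1348] [0.1, 0.0, -0.0]
t 16.38 pos [504.9 289.5 209.3] gap 68.3 q6 [ 25. -66.] F [ 0.3 -1.   0.2]
(457, 357.5, 130, 91) -> [0.0793, 0.0688, -0.0466] [0.1, 0.0, -0.0]
(457, 357.5, 56, 91) -> [0.1533, 0.0688, -0.0466] [0.1, 0.0, -0.0]
```

Two tins are seated (lids at z = 95). Tin C hasn't moved. I keep the jaws at about 68 mm to clear the pink and orange neighbours.

Call:
carry_out:
  commands: [0.01,0.05,-0.03,0,0,0,-0.6,0.05,0.068,-0.047,0,0,0,-0.6,0.08,0.068,-0.047,0,0,0,-0.6,0.1,0.068,-0.047,0,0,0,-0.6,0.12,0.068,-0.047,0,0,0,-0.6,0.14,0.068,-0.047,0,0,0,-0.6,0.152,0.068,-0.047,0,0,0,-0.6,0.152,0.068,-0.047,0,0,0,-0.6,0.152,0.068,-0.047,0,0,0,1,0.152,0.068,-0.047,0,0,0,1,0.152,0.068,-0.047,0,0,0,1,0.152,0.068,-0.047,0,0,0,1]

```text
time: 17.88
tool_pos: [457.5, 357.4, 58.6]
tcp_rot: [38.4, 89.8, 39.5]
ft_force: [0.6, 0.7, 6.6]
finger_gap: 45.3
```

```bash
python3 -c "
from h import *
go((508,106,180,91))"
```

```text
t 17.88 pos [457.5 357.4  58.6] gap 45.3 q6 [ 33. -58.] F [0.6 0.7 6.6]
(508, 106, 180, 91) -> [-0.1217, -0.2521, 0.0461] [0.1, 0.1, -0.1]
```

Call:
carry_out:
  commands: [-0.06,0,0,0.1,0.1,0,1,-0.12,0,0,0.1,0.1,0,1,-0.13,-0.04,0.01,0.1,0.1,0,1,-0.13,-0.1,0.03,0.1,0.1,0,1,-0.13,-0.16,0.046,0.1,0.1,0,1,-0.13,-0.21,0.046,0.1,0.1,0,1,-0.12,-0.245,0.046,0.1,0.1,0,1,-0.1,-0.252,0.046,0.1,0.1,0,1,-0.1,-0.252,0.046,0.1,0.1,0,1]

```text
time: 19.0
tool_pos: [506.4, 105.2, 156.4]
tcp_rot: [159.0, 89.8, 159.9]
ft_force: [-0.6, 0.1, -1.0]
finger_gap: 44.9
```

```bash
python3 -c "
from h import *
go((508,106,89,91))"
```

```text
t 19.0 pos [506.4 105.2 156.4] gap 44.9 q6 [  6. -85.] F [-0.6  0.1 -1. ]
(508, 106, 89, 91) -> [0.0673, 0.0007, 0.0019] [-0.1, -0.2, -0.1]
```

Call:
carry_out:
  commands: [0.03,0.001,0.002,0,-0.2,0,1,0.042,0.001,0.002,0,-0.2,0,1,0.052,0.001,0.002,0,-0.2,0,1,0.06,0.001,0.002,0,-0.2,0,1,0.066,0.001,0.002,0,-0.2,0,1,0.068,0.001,0.002,0,-0.2,0,1,0.068,0.001,0.002,0,-0.2,0,1]

```text
time: 19.88
tool_pos: [508.5, 106.4, 88.8]
tcp_rot: [65.8, 89.9, 66.7]
ft_force: [-0.0, 0.1, -0.3]
finger_gap: 45.1
```

Call:
carry_out:
  commands: [0,0,0,0,0,0,0,0,0,0,0,0,0,-0.6,0,0,0,0,0,0,-0.6,-0.06,0,0,0,0,0,-0.6,-0.12,0.01,0,0,0,0,-1,-0.13,0.07,0,0,0,0,-1,-0.13,0.13,0,0,0,0,-1,-0.13,0.2,0,0,0,0,-1,-0.13,0.2,0,0,0,0,-1]

```text
time: 21.0
tool_pos: [504.3, 309.9, 218.9]
tcp_rot: [80.1, 89.9, 81.3]
ft_force: [-0.6, 0.4, 0.2]
finger_gap: 85.1
```

```bash
python3 m.py 5; python3 -c "
from h import *
go((452,-12,200,91),(452,-12,93,91))
p=np.hstack([np.load('side5.npz')['p'][80:400,100:500],np.load('top5.npz')['p'][80:400,120:520]]);cv2.imwrite('pics/c5.png',p[:,:,::-1])"
```

```text
side green [262.3 204.5] 222 [520. 121.] [506. 101.  96.]
side crate rim 538 ((509.7177734375, -11.408966064453125), (67.49492645263672, 291.853759765625), 1.7058149576187134)
[[476.0, -157.0, 54.0], [544.0, 133.0, 64.0]]
top green [343.9 208.8] 206 [ 518. -131.] [ 515. -127.   95.]
top green [302.9 210.3] 200 [515. -12.] [513. -11.  95.]
top green [261.8 211.5] 203 [513. 106.] [512. 105.  95.]
top green [167.4 282.6] 157 [313. 377.] [310. 386.   7.]
top crate rim 409 ((512.6641845703125, -10.6451416015625), (64.46964263916016, 292.4707336425781), 1.1284523010253906)
[[480.0, -156.0, 54.0], [545.0, 135.0, 64.0]]
t 21.1 pos [504.9 307.  218.8] gap 85.3 q6 [ 26. -65.] F [-0.  -0.9 -0.1]
(640, 273, 200, 91) -> [0.0188, -0.0364, 0.1345] [0.0, 0.0, -0.1]
t 21.1 pos [504.9 307.  218.8] gap 85.3 q6 [ 26. -65.] F [-0.  -0.9 -0.1]
(452, -12, 200, 91) -> [0.0184, -0.318, -0.0585] [0.0, 0.0, -0.1]
(452, -12, 93, 91) -> [0.1254, -0.3181, -0.0586] [0.0, 0.0, -0.1]
```

View pics/c5.png

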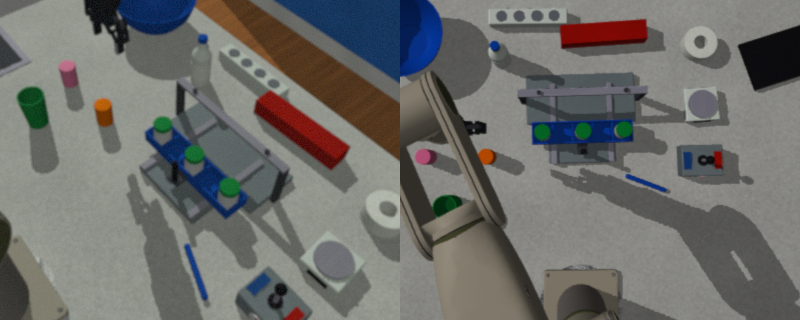

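All three tins stand in the crate at z = 95, with lids at side-crop (162,125), (193,153) and (229,187). No other green-lidded tin is visible. Now the post again.

Call:
carry_out:
  commands: [0.02,-0.06,-0.02,0,0,0,-1,0.02,-0.12,-0.04,0,0,0,-1,0.02,-0.18,-0.058,0,0,0,-1,0.02,-0.24,-0.058,0,0,0,-1,0.02,-0.295,-0.058,0,0,0,-1,0.02,-0.316,-0.058,0,0,0,-1,0.06,-0.316,-0.058,0,0,0,-1,0.1,-0.316,-0.058,0,0,0,-1,0.125,-0.316,-0.058,0,0,0,-1,0.125,-0.316,-0.058,0,0,0,-1]

```text
time: 22.35
tool_pos: [450.1, -10.9, 91.4]
tcp_rot: [164.2, 89.7, 165.1]
ft_force: [0.9, 1.1, 0.1]
finger_gap: 85.4
```

Call:
carry_out:
  commands: [0,0,0,0,0,0,0.3,0,0,0,0,0,0,1,0,0,0,0,0,0,1,0,0,0,0,0,0,1,0,0,0,0,0,0,1]
  grip_force: 40

```text
time: 22.98
tool_pos: [450.5, -10.4, 92.1]
tcp_rot: [150.5, 89.8, 151.4]
ft_force: [-1.9, 4.0, 6.3]
finger_gap: 12.8
```

Call:
carry_out:
  commands: [0,0,0.008,0,0,0,1,0,0,0.018,0,0,0,1,0,0.001,0.028,0,0,0,1,0,0.001,0.038,0,0,0,1,0,0.001,0.048,0,0,0,1,0,0.001,0.058,0,0,0,1,0,0.001,0.068,0,0,0,1,0,0.002,0.078,0,0,0,1,0,0.002,0.088,0,0,0,1,0,0.002,0.097,0,0,0,1,0,0.002,0.104,0,0,0,1,0,0.002,0.104,0,0,0,1]

```text
time: 24.48
tool_pos: [556.0, -8.2, 92.1]
tcp_rot: [-172.2, 89.9, -171.3]
ft_force: [-1.1, -7.0, 3.6]
finger_gap: 12.9
```

Call:
carry_out:
  commands: [0,0,0.004,0,0,0,1,0,0,0.008,0,0,0,1,0,0,0.01,0,0,0,1,0,0,0.01,0,0,0,1]

```text
time: 24.98
tool_pos: [561.5, -8.2, 90.6]
tcp_rot: [-179.1, 89.2, -178.2]
ft_force: [-28.5, -0.7, 18.3]
finger_gap: 12.6
```

Call:
carry_out:
  commands: [0,0,-0.002,0,0,0,1,0,0,-0.002,0,0,0,-0.6,0,0,-0.002,0,0,0,-0.6,0,0,-0.002,0,0,0,-0.6,-0.05,0,-0.003,0,0,0,-0.6,-0.11,0,-0.01,0,0,0,-0.6,-0.12,0.05,-0.05,0,0,0,-0.6,-0.12,0.11,-0.07,0,0,0,-0.6,-0.12,0.17,-0.07,0,0,0,-0.6,-0.12,0.23,-0.07,0,0,0,-0.6,-0.12,0.23,-0.07,0,0,0,-0.6]

```text
time: 26.35
tool_pos: [488.8, 224.8, 211.5]
tcp_rot: [175.9, 89.2, 177.1]
ft_force: [0.3, -0.3, 1.3]
finger_gap: 68.2
```

```bash
python3 m.py 6
python3 - <<'E'
from h import *
p=np.load('top6.npz')['p'];q=np.load('side6.npz')['p']
cv2.imwrite('pics/c6.png',np.hstack([cv2.resize(p[140:260,230:380],None,fx=2.6,fy=2.6),cv2.resize(q[160:280,260:410],None,fx=2.6,fy=2.6)])[:,:,::-1])
for n in('top','side'):
    f=np.load(n+'6.npz');C=cloud(n,f['d']);S=C.reshape(-1,3)
    g=(abs(S[:,0]-555)<30)&(abs(S[:,1]+10)<20)&(S[:,2]>98)&(S[:,2]<118)
    print(n,'post',S[g].mean(0).round(1),g.sum())
    b=(abs(S[:,0]-618)<25)&(abs(S[:,1]+10)<180)&(S[:,2]>127)&(S[:,2]<138);print('bar',S[b].mean(0).round(1),cv2.fitLine(S[b][:,:2].astype(np.float32),2,0,.01,.01).ravel())
    k=(abs(S[:,0]-425)<30)&(abs(S[:,1]+356)<30)&(S[:,2]>100)&(S[:,2]<140);print('knob',S[k].mean(0).round(1),S[k].min(0).round(0),S[k].max(0).round(0))
E
```

```text
side green [294.1 185. ] 165 [624. 122.] [606. 102.  95.]
side green [325.9 212.8] 192 [626.   3.] [609. -12.  96.]
side green [361.3 243.5] 222 [ 629. -116.] [ 611. -128.   96.]
side crate rim 485 ((614.603759765625, -6.7054595947265625), (66.69261169433594, 298.0440979003906), 1.0065492391586304)
[[580.0, -155.0, 54.0], [648.0, 138.0, 64.0]]
top green [342.4 176.6] 65 [ 612. -129.] [ 609. -123.   96.]
top green [260.9 179.1] 73 [608. 108.] [603. 107.  95.]
top green [301.5 178.1] 68 [609. -10.] [605.  -8.  95.]
top green [155.8 290.4] 32 [292. 409.] [292. 402.  99.]
top crate rim 226 ((601.3956298828125, -9.121307373046875), (34.11357498168945, 293.8601379394531), 1.044156789779663)
[[582.0, -155.0, 54.0], [617.0, 138.0, 65.0]]
t 26.45 pos [489.4 221.3 211.3] gap 68.3 q6 [ 19. -72.] F [ 0.1 -0.7 -0.6]
(640, 273, 200, 91) -> [0.0091, 0.0491, 0.1516] [-0.0, -0.8, 0.0]
top post [558.  -10.  108.7] 21
bar [617.6  -9.1 131.5] [ 1.9436521e-02 -9.9981111e-01  6.1758551e+02 -9.0611877e+00]
knob [ 425.5 -355.8  123.6] [ 414. -370.  114.] [ 436. -346.  129.]
side post [555.1  -9.6 107.1] 37
bar [614.6 -22.8 131.8] [ 1.9450944e-02 -9.9981081e-01  6.1462439e+02 -2.2812807e+01]
knob [ 421.2 -357.5  124.5] [ 412. -368.  101.] [ 434. -346.  131.]
```

View pics/c6.png

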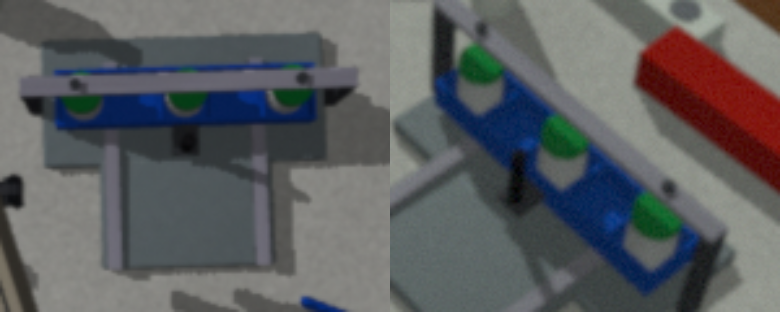

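All three tins are upright under the bar. Post to bar measures 59.5 against 58 mm, because I backed off about 2 mm while still gripping. Both stops were felt under load. I'll nudge it home with closed fingers and no grip.

```bash
python3 -c "
from h import *
go((515,-9,200,91),(515,-9,95,91),(542,-9,95,91))"
```

```text
t 26.45 pos [489.4 221.3 211.3] gap 68.3 q6 [ 19. -72.] F [ 0.1 -0.7 -0.6]
(515, -9, 200, 91) -> [0.0111, -0.2307, 0.0217] [-0.0, -0.8, 0.0]
(515, -9, 95, 91) -> [0.1161, -0.2306, 0.0233] [-0.0, -0.8, 0.0]
(542, -9, 95, 91) -> [0.1157, -0.2311, 0.0502] [-0.0, -0.8, 0.0]
```

Call:
carry_out:
  commands: [0.01,-0.06,0.022,0,-0.8,0,1,0.01,-0.12,0.022,0,-0.8,0,1,0.01,-0.18,0.022,0,-0.8,0,1,0.011,-0.231,0.022,0,-0.8,0,1,0.011,-0.231,0.022,0,-0.8,0,1,0.06,-0.231,0.022,0,-0.8,0,1,0.1,-0.231,0.023,0,-0.8,0,1,0.116,-0.231,0.023,0,-0.8,0,1,0.116,-0.231,0.035,0,-0.8,0,1,0.116,-0.231,0.044,0,-0.8,0,1,0.116,-0.231,0.048,0,-0.8,0,1,0.116,-0.231,0.048,0,-0.8,0,1]

```text
time: 27.95
tool_pos: [540.9, -9.0, 95.8]
tcp_rot: [-33.7, 89.9, -32.7]
ft_force: [-0.6, -0.8, -0.5]
finger_gap: 0.3
```

Call:
carry_out:
  commands: [0,0,0.003,0,0,0,1,0,0,0.006,0,0,0,1,0,0,0.006,0,0,0,1]

```text
time: 28.32
tool_pos: [542.2, -8.8, 95.4]
tcp_rot: [-175.7, 89.5, -174.6]
ft_force: [-28.4, -1.6, 20.2]
finger_gap: -0.0
```

It's firm against the home stop. I'll back straight off, then go to the jog lever with fingers shut, approaching from the red side with clearance.

Call:
carry_out:
  commands: [0,0,-0.02,0,0,0,1,0,0,-0.04,0,0,0,1,-0.06,0,-0.06,0,0,0,1,-0.105,0,-0.1,0,0,0,1,-0.105,-0.06,-0.118,0,0,0,1,-0.105,-0.12,-0.118,0,0,0,1,-0.105,-0.18,-0.118,0,0,0,1,-0.105,-0.24,-0.118,0,0,0,1,-0.105,-0.3,-0.118,0,0,0,1,-0.105,-0.36,-0.118,0,0,0,1,-0.105,-0.406,-0.118,0,0,0,1,-0.105,-0.406,-0.118,0,0,0,1]

```text
time: 29.82
tool_pos: [431.6, -419.8, 201.3]
tcp_rot: [-173.5, 89.4, -172.7]
ft_force: [1.2, 1.2, 0.7]
finger_gap: -0.2
```

```bash
python3 m.py 7 | grep crate -A1
python3 - <<'E'
from h import *
go((422,-417,124,91),(422,-385,124,91),(420,-352,124,91))
for n in('top','side'):
    f=np.load(n+'7.npz');C=cloud(n,f['d']);S=C.reshape(-1,3)
    g=(abs(S[:,0]-555)<30)&(abs(S[:,1]+10)<20)&(S[:,2]>98)&(S[:,2]<118)
    if g.any(): print(n,'post',S[g].mean(0).round(1),g.sum())
    k=(abs(S[:,0]-425)<30)&(abs(S[:,1]+356)<30)&(S[:,2]>100)&(S[:,2]<140)
    if k.any():print('knob',S[k].mean(0).round(1))
q=np.load('side7.npz')['p']
cv2.imwrite('pics/c7.png',cv2.resize(q[150:420,200:560],None,fx=2,fy=2)[:,:,::-1])
E
```

```text
top crate rim 231 ((601.4527587890625, -8.893234252929688), (33.07170486450195, 293.4954833984375), 0.807641327381134)
[[583.0, -155.0, 54.0], [616.0, 137.0, 64.0]]
t 29.93 pos [ 432.2 -416.8  201.5] gap 0.2 q6 [ -49. -140.] F [0.4 0.  0.4]
(422, -417, 124, 91) -> [0.0776, 0.0, -0.0095] [-0.0, -0.6, -0.0]
(422, -385, 124, 91) -> [0.0776, 0.032, -0.0089] [-0.0, -0.6, -0.0]
(420, -352, 124, 91) -> [0.0776, 0.065, -0.0104] [-0.0, -0.6, -0.0]
top post [559.6 -10.1 108.3] 19
knob [ 425.5 -355.7  123.3]
knob [ 421.1 -357.5  124.4]
```

View pics/c7.png

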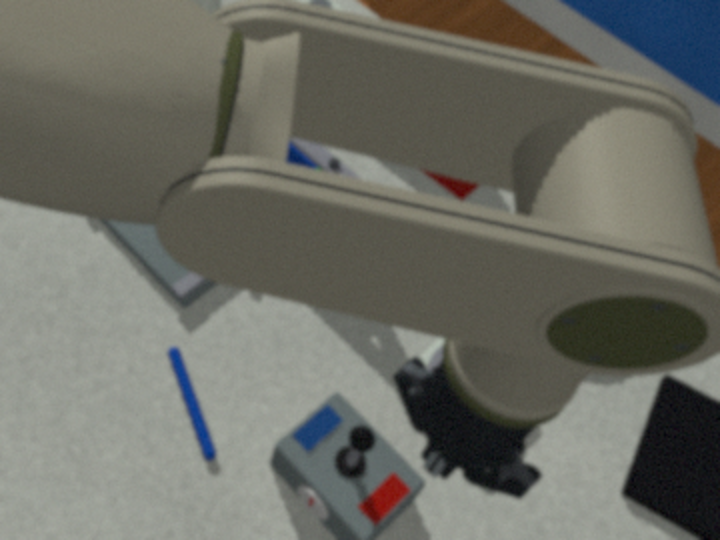

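Post to bar is now 58.0 mm, so it is home. The lever is upright at crop (358,445), and the gripper is clear on the red side. Descending and approaching.

Call:
carry_out:
  commands: [0.03,0,-0.009,0,-0.6,0,1,0.06,0,-0.009,0,-0.6,0,1,0.077,0,-0.009,0,-0.6,0,1,0.077,0,-0.009,0,-0.6,0,1,0.077,0.015,-0.009,0,-0.6,0,1,0.077,0.027,-0.009,0,-0.6,0,1,0.077,0.027,-0.009,0,-0.6,0,1]

```text
time: 30.8
tool_pos: [422.6, -389.1, 125.5]
tcp_rot: [-23.6, 89.9, -22.5]
ft_force: [-0.2, -0.1, -0.2]
finger_gap: -0.1
```

Call:
carry_out:
  commands: [0,0.006,0,0,0,0,1,0,0.012,0,0,0,0,1,0,0.018,0,0,0,0,1,0,0.022,-0.001,0,0,0,1,0,0.022,-0.001,0,0,0,1]

```text
time: 31.42
tool_pos: [421.4, -367.1, 125.8]
tcp_rot: [-30.8, 89.9, -29.7]
ft_force: [2.4, -2.4, 1.7]
finger_gap: -0.0
```

Run:
```python
from h import *
go((420,-352,124,91))
q,_=snap('side'); t,_=snap('top')
cv2.imwrite('pics/c8.png',np.hstack([cv2.resize(q[320:420,310:430],None,fx=3.3,fy=3.3),cv2.resize(t[190:290,360:480],None,fx=3.3,fy=3.3)])[:,:,::-1])
```

```text
t 31.43 pos [ 421.4 -367.1  125.8] gap -0.0 q6 [ -46. -137.] F [ 2.4 -2.4  1.7]
(420, -352, 124, 91) -> [0.0017, 0.0152, -0.0011] [0.0, 0.1, 0.1]
```

View pics/c8.png

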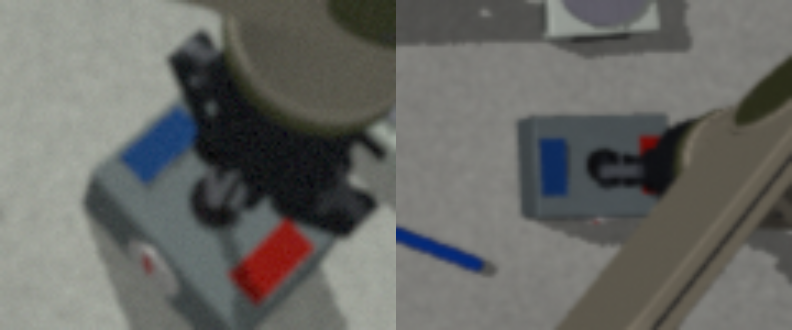

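Contact made: the knob is just starting to lean to blue (2.4 N, about 0.2 rad), and the contact estimate is y ≈ −380. I push to about 0.5 rad and hold.

Call:
carry_out:
  commands: [0.001,0.006,0,0,0,0,1,0.002,0.012,-0.001,0,0,0,1,0.003,0.017,-0.001,0,0,0,1,0.003,0.018,-0.001,0,0,0,1]

```text
time: 32.02
tool_pos: [420.1, -349.4, 122.5]
tcp_rot: [-43.9, 89.8, -42.8]
ft_force: [2.9, -6.7, -2.3]
finger_gap: -0.3
```

Run:
```python
from h import *
go((420,-352,124,91))
q,_=snap('side'); t,_=snap('top')
cv2.imwrite('pics/c9.png',np.hstack([cv2.resize(q[320:420,310:430],None,fx=3.3,fy=3.3),cv2.resize(t[190:290,360:480],None,fx=3.3,fy=3.3)])[:,:,::-1])
```

```text
t 32.02 pos [ 420.1 -349.4  122.5] gap -0.3 q6 [ -45. -136.] F [ 2.9 -6.7 -2.3]
(420, -352, 124, 91) -> [-0.0015, -0.0026, -0.0002] [0.0, 0.1, 0.1]
```

View pics/c9.png

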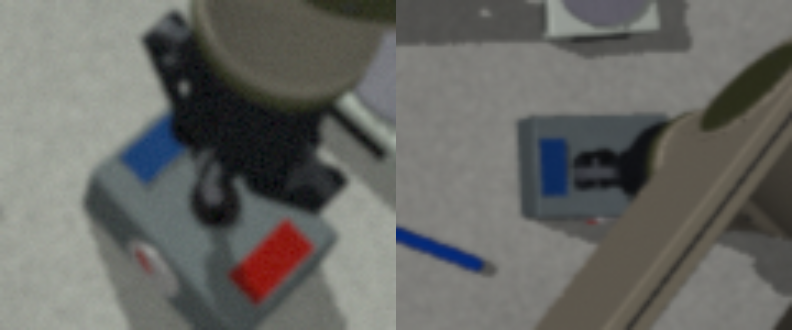

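The lever leans over towards blue at 6.7 N (about 0.5 rad). I hold it, then retreat and let it spring back.

Call:
carry_out:
  commands: [0,0,0,0,0,0,1,0,0,0,0,0,0,1,0,0,0,0,0,0,1,0,0,0,0,0,0,1,0,0,0,0,0,0,1,0,0,0,0,0,0,1,0,0,0,0,0,0,1,0,-0.035,0,0,0,0,1,0,-0.07,0,0,0,0,1,0,-0.07,0,0,0,0,1]

```text
time: 33.38
tool_pos: [420.5, -420.1, 121.8]
tcp_rot: [-35.7, 89.9, -34.7]
ft_force: [-0.2, 0.3, 0.8]
finger_gap: 0.2
```

Call:
carry_out:
  commands: [-0.05,0,0,0,0,0,1,-0.1,0,0,0,0,0,1,-0.1,-0.03,-0.03,0,0,0,1,-0.1,-0.06,-0.06,0,0,0,1,-0.1,-0.06,-0.06,0,0,0,1,-0.1,-0.06,-0.06,0,0,0,1]

```text
time: 34.12
tool_pos: [361.5, -479.6, 220.9]
tcp_rot: [63.3, 89.9, 64.2]
ft_force: [-0.9, 0.5, 0.2]
finger_gap: -0.1
```

```bash
python3 m.py 8 | grep green
python3 - <<'E'
from h import *
go((420,-352,124,91))
for n in('top','side'):
    f=np.load(n+'8.npz');C=cloud(n,f['d']);S=C.reshape(-1,3)
    g=(abs(S[:,0]-555)<30)&(abs(S[:,1]+10)<20)&(S[:,2]>98)&(S[:,2]<118)
    if g.any(): print(n,'post',S[g].mean(0).round(1),g.sum())
    k=(abs(S[:,0]-425)<30)&(abs(S[:,1]+356)<30)&(S[:,2]>100)&(S[:,2]<140)
    if k.any():print(n,'knob',S[k].mean(0).round(1))
a=np.load('side8.npz')['p'];b=np.load('top8.npz')['p']
cv2.imwrite('pics/c10.png',np.hstack([a[:,80:480],b[:,80:480]])[:,:,::-1])
E
```

```text
side green [296.5 182.9] 74 [634. 123.] [615. 104.  96.]
top green [342.2 176.3] 55 [ 613. -129.] [ 609. -124.   95.]
top green [261. 179.] 65 [608. 108.] [604. 107.  96.]
top green [301.4 177.7] 57 [610. -10.] [605.  -7.  96.]
top green [167.8 285.9] 195 [304. 375.] [301. 382.   9.]
t 34.23 pos [ 362.1 -479.6  221.2] gap 0.3 q6 [ -58. -149.] F [-0.3  1.2  0. ]
(420, -352, 124, 91) -> [0.0974, 0.1265, 0.06] [0.0, 0.1, -0.0]
top post [559.5 -10.  108.9] 19
top knob [ 425.5 -355.6  123.6]
side knob [ 413.8 -362.   117.5]
```

View pics/c10.png

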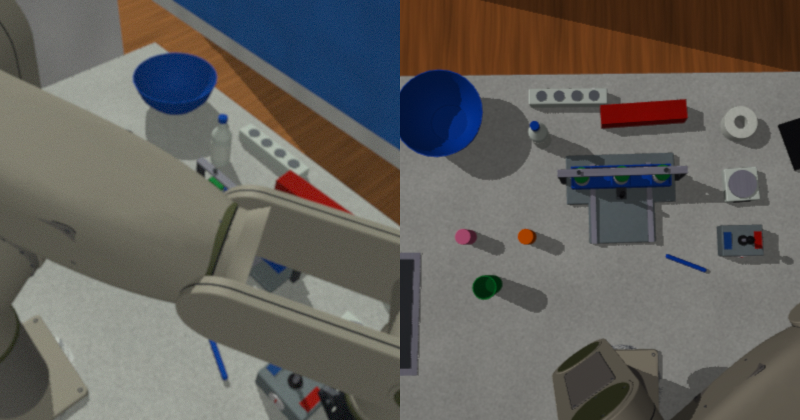

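Everything checks out. The tins stand under the bar with lids at z ≈ 96, the knob is back upright at its original spot, and the cup and bottle are unmoved. Handing in.

```bash
python3 -c "
from bench import order; print(order.hand_in())"
```

```text
the job is handed in; nothing more can be done
None
```

The job is done and handed in at about 34 s on the robot's clock. I drew the carriage out to its stop and stood the three green-lidded tins that were present in the crate's two end cells and its middle cell. Then I pushed the carriage home under the bar, held the jog lever towards blue for about a second and let it spring back.

**Last checks**
- **Tins:** all three lids read z ≈ 95–96 mm under the bar, which matches tins standing on the crate floor.
- **Carriage:** the post was 58 mm from the bar, as it should be when fully home.
- **Jog lever:** the push force was about 6.7 N, roughly 0.5 rad. Afterwards the top camera put the knob back within about 0.1 mm of its starting place. The final side-camera reading of the knob differed by about 8 mm, and I did not trust it because the arm partly covered that view.
- **Bystanders:** the cup's lid position was unchanged in the last top view, and the bottle looked unmoved.

**What disagreed:** backing off with the post still gripped moved the carriage a few mm off each stop. It therefore stood about 5 mm short of fully out while I loaded the tins. At home it was about 1.5 mm short, which I fixed with a second push using closed fingers.

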